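# Dial the thumbwheel lock of the bench safe and draw its bolt

## Task

Unlock the grey bench safe: with a fingertip laid on the rim, roll the left thumbwheel to 3 pips and the right one to 4 pips (that many pips upward, centred between the two white index ticks), leaving the middle wheel on its 2 pips. The wheels sit on light springs, so press only as hard as it takes to roll them (under 15 N). Once all three show the code 3-2-4, slide the bolt's knob to the right as far as it goes, let go, and leave the other things on the bench where they lie.

Things in the scene. Friction and masses are not known exactly. Their poses are not given: they have to be found in the camera images.
- lockbox: Grey steel safe fixed to the bench, 130 (x) x 200 (y) x 75 mm. Origin: centre of its underside; x to its back (away from the robot), y to its left, z up. In its flat top panel (z = 75 mm) three black thumbwheels stand in a row at x = +22 mm; at x = -40 mm runs the bolt with its knob. The bolt's keeper and guides (to 13 mm above the panel) stand at y = +84, +56 and -36 mm.
- slot_left (a point): Point at panel level over the left wheel's axle (x = 22, y = +50 mm in the safe's frame). Each wheel is a disc of 60 mm diameter, 18 mm wide, with its axle along the safe's y; only the crown of the rim stands out of the panel. It has six fields 60 degrees apart with 1 to 6 white pips; the number set is the field on top, between two white ticks on the panel.
- slot_mid (a point): Same point for the middle wheel (y = 0). Heights of all wheels: the crown stands 2.4 to 8.4 mm above the panel, different for each wheel and each start; it is not measured and must be felt. The axles are sprung: a wheel yields straight down by 1 mm for each 10 N. More than 15 N on a wheel damages it.
- slot_right (a point): Same point for the right wheel (y = -50 mm). A wheel is rolled by friction: a closed fingertip pressed on its crown (about 5 to 10 N) and drawn along the safe's x axis takes the rim along; that needs about 2.5 N sideways. 1 mm of rim travel is 0.033 rad. Lift and set down again for further strokes.
- wheel_left (a joint): Angle of the left wheel, rad. 0 shows 1 pip, 1.047 2 pips, 2.094 3, 3.142 4, 4.189 5, 5.236 6. Grows as the top of the rim moves away from the robot (safe's +x). Stops just below 1 and just beyond 6; no detents; stays where it is left. Its code number is 3 (2.094 rad).
- wheel_mid (a joint): Angle of the middle wheel, same scale. Already on its code number 2 (1.047 rad); to be left there.
- wheel_right (a joint): Angle of the right wheel, same scale. Its code number is 4 (3.142 rad).
- bolt_knob (a point): Point on the axis of the bolt's upright knob, 24 mm above the panel. The knob is a steel stem of 13 mm diameter with a black head of 18 mm diameter, 36 mm tall over the panel in all (head from 27 to 36 mm, sliding foot 18 x 18 mm up to 11 mm). It slides to the right (safe's -y) against about 3 N of friction.
- bolt (a joint): Travel of the bolt, m: 0 locked, 0.030 fully drawn (to the safe's -y). Pins inside stop it after about 3 mm unless all three wheels are within about 0.15 rad of their code numbers. Stands still where it is left.
- cutter_mid (a point): Middle of the loose side cutter with teal grips, 133 x 61 x 13 mm, lying on the bench; not to be moved.
- plug_mid (a point): Centre of the loose metal cable connector, 62 x 19 x 19 mm, on the bench; not to be moved.

How it is judged (in metres and radians):
On the way, in this order (a step that is already met when the one before it is completed fails the run):
1. left wheel on 3, right wheel on 4 and middle wheel on 2, each within 0.16 rad (9 degrees), with the bolt still locked (value of joint wheel_left between 1.934 and 2.254 rad and value of joint wheel_right between 2.982 and 3.302 rad and value of joint wheel_mid between 0.887 and 1.207 rad and value of joint bolt below 0.006 m), for 0.2 s.
2. bolt drawn fully to the right (value of joint bolt above 0.027 m), for 0.2 s.
At the end, for the whole second after the job is handed in: The bolt is drawn at least 27 of its 30 mm and the three wheels stand on 3, 2 and 4 (within 0.2 rad, 11 degrees) (value of joint bolt above 0.027 m and value of joint wheel_left between 1.894 and 2.294 rad and value of joint wheel_right between 2.942 and 3.342 rad and value of joint wheel_mid between 0.847 and 1.247 rad); the robot touches nothing.
It fails at once if a wheel is pressed with more than 15 N (contact force between any of the fingers, the arm and wheel_left above 15 N or contact force between any of the fingers, the arm and wheel_mid above 15 N or contact force between any of the fingers, the arm and wheel_right above 15 N).
It fails at once if the middle wheel is turned off its number (more than 0.2 rad) (value of joint wheel_mid below 0.847 rad or value of joint wheel_mid above 1.247 rad).
It fails at once if the side cutter or the connector is moved by more than 20 mm (distance of any of cutter_mid, plug_mid from where it was at the start of the episode above 0.02 m).
It also fails if it takes over 54 s, if anything falls off the work surface, if the arm or the gripper's body presses on something with over 40 N, if the wrist force passes 120 N, or if a joint passes its speed limit or range.

## Robot

A 7-joint arm with a two-finger parallel gripper is mounted at the origin on the work surface; the furniture and walls round the work are solid. World frame = base frame: x ahead of the robot, y to its left, z up, the work surface at z = 0. Lengths are in mm, angles in rad, forces in N, time in s.
With the tool pointing down it reaches from about 400 to 875 mm from the base axis. Payload 4.4 kg.
Tool frame: the origin (TCP) lies on the centre line of the jaws, within the pads' length; the fingertips stand 19 mm ahead of it and the grasp point (between the pads) is the TCP; z points along the fingers, y is the line along which they close (so a half turn about z gives the same grasp; the last joint's range is limited). The gripper opens to 85 mm and grips with 20 to 120 N. Pads are 22 mm wide; open, the fingers measure 114 mm over their backs; the gripper's body (76 mm by 85 mm) begins 54 mm behind the grasp point. The pads swing forward as they close: fully open they stand 13 mm farther back than shut.
Start: joints at [-1.315, 0.628, 0.038, 1.517, -0.027, 0.996, -0.02], TCP at [205.555, 616.656, 250.313] pointing down, gripper open.
Joint ranges: [-3.06, 3.06], [-0.37, 2.12], [-1.25, 1.32], [0.18, 2.47], [-1.1, 4.24], [0.23, 1.98], [-2.94, 2.94]. Speed limits (rad/s): [2.57, 2.57, 3.14, 3.14, 3.14, 3.14, 3.14].

## Interface

Orientations are given as [roll, pitch, yaw] about the fixed x, y, z axes, in that order (R = Rz(yaw) Ry(pitch) Rx(roll)).
In Python, from cell import ctrl, viewer, silhouettes gives the robot as it stands.
- The arm moves only by the shell command python3 -m creep 'ROWS'. ROWS is JSON, a list of rows, each an object with "jaw": the gripper command: -1 is shut, 1 is fully open, values between are in proportion; "xyz": the shift along the tool's x, y, z in mm, a list of three; "angular": the turn, a rotation vector about the tool's x, y, z in rad, a list of three. In form: [{"jaw": jaw, "xyz": [tx, ty, tz], "angular": [rx, ry, rz]}, ...]. A call has 1 to 12 rows; each row is the pose to reach, as a shift and turn from the pose commanded when the call began, along the tool's axes at that moment; what a row does not reach only later rows make up. A row lasts 1/8 s, in which the tool goes at most 62.5 mm and 10.7 degrees, less where a joint would pass 70% of its speed; a pose out of reach is approached as far as the arm can. A call with a gripper value outside its range is refused whole. The fingers move at their own pace and stop on an object; the grip force is fixed at half the most. Time passes only in rows, so rows that repeat a pose let the fingers close. It gives the time, the measured TCP pose, the force, the opening and the grip force at its end, in the units of the state.
- ctrl.read_state(): the state, without advancing time (a new reading comes with each control period).
- viewer.get_image(name): name is "side" or "top" or "wrist"; returns (picture, depth): 420x560x3 uint8, red, green, blue; 420x560 float32, mm along the optical axis (not along the pixel's ray), 0 where there is no reading.
- viewer.camera_model(name): a dict with "fx", "fy", "cx", "cy" (pixels), "T" (4x4, takes a point from camera to world coordinates). Camera axes: x right, y down, z forward; pixel columns grow to the right and rows downward; lengths in mm; the calibration is good to about 2 mm. The wrist camera is an equidistant fisheye: a pixel r from the principal point sees the ray r / f radians off the axis. A picture is of the moment at which its call begins: read the wrist's pose just before it. camera_model takes no time and is no camera call; for the wrist camera it gives the pose at the moment of the call.
- ctrl.finish_job(): hands the job in; it is judged then, once.
Trained networks look in the newest picture that a camera, given by its name, has taken for a name from the list of things; names that differ only in an ending like _2 or _b are one class to them, and where a whole thing is asked for, a point or a joint stands for the part that bears it (a point fixed in the world has none). Each returns a list of dicts, best first, with "score" (0 to 1); they miss things now and then, are a little off and sometimes report something else, mostly with a low value. They report only what shows in the picture. A call takes as long as a camera call.
- silhouettes(camera, target): "pixels" (420x560 bool, what is visible of it) and "xy" ([column, row] in pixels, amid what is visible of it).
The state is a dict: "clock": time; "qpos": joint angles; "qd": joint speeds; "tau": joint torques, N m; "eef_pos": TCP position; "tool_rot": TCP orientation; "force": force on the tool from outside, world axes, zero at the start; "torque": the same for the moment, N m; "width": finger opening in mm; "gripper_force": force on a finger pad.
Only numpy, scipy, OpenCV 4.12 (cv2) and the standard library are available. Lean on these libraries where they do the work, as an engineer would, in place of code of your own. Each camera call takes 0.05 s, during which the arm holds its last target. There are 200 camera calls.

## Working session

There is one attempt and no reset: what is moved stays moved. The work goes in short steps, Python scripts to look and compute and a shell command to move; the robot and the scene stay as the last step left them, time stands still between calls to the robot, and variables do not carry over. Pictures are saved under pics/ and viewed, at most 10 in all, crops included, and the job is handed in when it is done.

```bash
mkdir -p pics; ls; cat > h.py <<'E'
import numpy as np, cv2
from cell import ctrl, viewer, silhouettes
def world(cam,u,v,d):
    m=viewer.camera_model(cam);T=np.array(m["T"])
    p=np.array([(u-m["cx"])/m["fx"]*d,(v-m["cy"])/m["fy"]*d,d,np.ones_like(d)])
    return (T@p)[:3]
def proj(cam,P):
    m=viewer.camera_model(cam);T=np.linalg.inv(np.array(m["T"]))
    c=T@np.append(P,1);return m["fx"]*c[0]/c[2]+m["cx"],m["fy"]*c[1]/c[2]+m["cy"]
E
python3 - <<'E'
from h import *
s=ctrl.read_state();print({k:np.round(v,3).tolist() for k,v in s.items()})
for c in("top","side"):
    im,d=viewer.get_image(c);cv2.imwrite(f"pics/{c}0.png",im[...,::-1]);np.save(f"pics/{c}d.npy",d)
    for n in("lockbox","bolt_knob","wheel_left","wheel_mid","wheel_right","cutter_mid","plug_mid"):
        for r in silhouettes(c,n)[:3]:
            p=r["pixels"]&(d>0);v,u=np.nonzero(p)
            if len(u)==0: continue
            W=world(c,u,v,d[v,u]);print(c,n,round(r["score"],2),np.round(r["xy"]),len(u),np.round(np.median(W,1),1),np.round(np.percentile(W,[2,98],axis=1),0).tolist())
    m=viewer.camera_model(c);print(m["fx"],np.round(m["T"],3).tolist())
E
```

```text
pics
{'clock': 0.0, 'qpos': [-1.315, 0.629, 0.038, 1.518, -0.027, 0.996, -0.02], 'qd': [-0.001, 0.001, -0.002, 0.001, -0.0, 0.001, -0.002], 'tau': [-0.001, -56.339, 1.226, -19.345, 0.011, 0.01, -0.0], 'eef_pos': [205.368, 616.098, 249.42], 'tool_rot': [-3.14, -0.0, 2.82], 'force': [-0.561, 0.687, -0.339], 'torque': [0.016, 0.004, 0.031], 'gripper_force': 0.0, 'width': 85.532}
top lockbox 0.8 [366. 217.] 5748 [ 511.4 -114.7   76. ] [[449.0, -210.0, 61.0], [578.0, -19.0, 89.0]]
top bolt_knob 0.56 [358. 237.] 223 [470.5 -96.2  86. ] [[462.0, -149.0, 77.0], [478.0, -48.0, 114.0]]
top wheel_mid 0.34 [390. 202.] 92 [ 538.7 -164.9   77.6] [[528.0, -175.0, 74.0], [550.0, -155.0, 80.0]]
top wheel_right 0.44 [389. 200.] 69 [ 539.1 -164.    77.8] [[530.0, -172.0, 75.0], [548.0, -156.0, 80.0]]
top cutter_mid 0.73 [194. 230.] 501 [490.7 266.8  10.2] [[428.0, 230.0, -0.0], [540.0, 286.0, 15.0]]
top cutter_mid 0.71 [365. 216.] 5842 [ 512.2 -114.1   76. ] [[448.0, -211.0, 58.0], [579.0, -19.0, 89.0]]
top plug_mid 0.62 [233. 195.] 189 [573.7 174.8  17. ] [[565.0, 145.0, 1.0], [587.0, 200.0, 21.0]]
to
[... 501 characters left out ...]
[[461.0, -97.0, 79.0], [476.0, -54.0, 109.0]]
side wheel_left 0.58 [289. 189.] 31 [528.3 -60.4  76.2] [[519.0, -70.0, 74.0], [537.0, -53.0, 77.0]]
side wheel_right 0.75 [298. 203.] 3830 [504.6 -23.2  70.2] [[442.0, -201.0, 6.0], [571.0, -10.0, 88.0]]
side cutter_mid 0.81 [273. 308.] 1281 [482.5 266.8   6.6] [[426.0, 232.0, -2.0], [548.0, 289.0, 10.0]]
side cutter_mid 0.36 [297. 202.] 3917 [504.7 -23.5  69.4] [[441.0, -203.0, 3.0], [572.0, -10.0, 87.0]]
side plug_mid 0.64 [232. 275.] 264 [572.  190.2  12.3] [[565.0, 148.0, -1.0], [587.0, 204.0, 18.0]]
460.11772705440416 [[-0.976, -0.102, 0.194, 349.986], [-0.219, 0.388, -0.895, 820.686], [0.016, -0.916, -0.401, 426.216], [0.0, 0.0, 0.0, 1.0]]
```

```bash
python3 - <<'E'
from h import *
im=cv2.imread("pics/top0.png");d=np.load("pics/topd.npy")
v,u=np.nonzero(d>0);W=world("top",u,v,d[v,u])
k=(W[2]>70)&(W[2]<82)&(W[0]>430)&(W[0]<600)&(W[1]<10)&(W[1]>-240)
print(k.sum(),np.median(W[2][k]),cv2.minAreaRect(W[:2,k].T.astype(np.float32)))
k2=(W[2]>100)&(W[2]<120)&(W[0]>430)&(W[0]<600)&(W[1]<10)&(W[1]>-240);print(k2.sum(),W[:,k2].mean(1))
a=cv2.resize(im[165:270,305:430],None,fx=6,fy=6,interpolation=cv2.INTER_CUBIC)[:600]
cv2.imwrite("pics/crop0.png",a)
E
```

```text
5341 75.90956832094275 ((512.451171875, -116.67993927001953), (130.0985107421875, 200.0714111328125), 6.054900169372559)
61 [469.97811057 -95.67142494 111.49920157]
```

View pics/crop0.png

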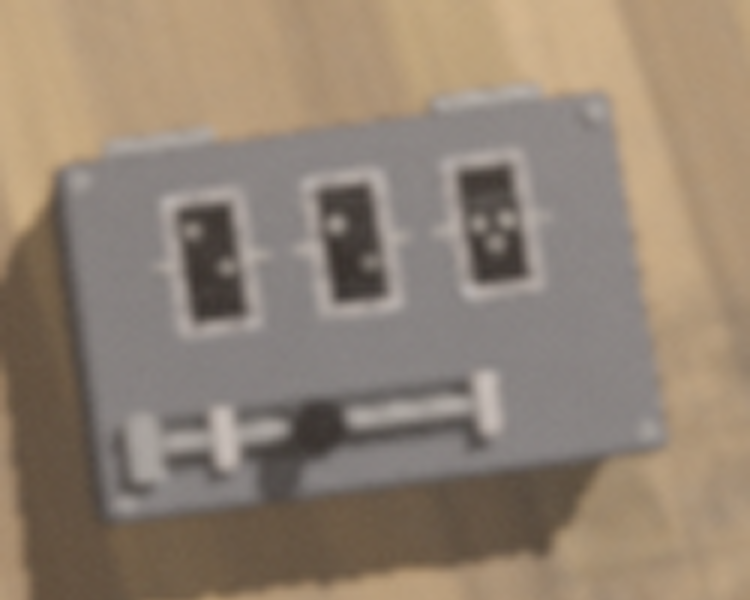

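The picture shows the safe: left wheel near 2 pips (crop 210,249; ticks at row ~262), middle on 2 (356,242), right on 3 (495,228; ticks ~222), knob at (320,428). Safe yaw is about 6°. Both wheels must roll toward +x.

```bash
python3 -m creep '[{"jaw":-1,"xyz":[-50,-33,0],"angular":[0,0,0.1]},{"jaw":-1,"xyz":[-101,-67,0],"angular":[0,0,0.2]},{"jaw":-1,"xyz":[-152,-100,0],"angular":[0,0,0.3]},{"jaw":-1,"xyz":[-202,-134,0],"angular":[0,0,0.4]},{"jaw":-1,"xyz":[-253,-167,0],"angular":[0,0,0.5]},{"jaw":-1,"xyz":[-304,-201,0],"angular":[0,0,0.6]},{"jaw":-1,"xyz":[-340,-250,0],"angular":[0,0,0.7]},{"jaw":-1,"xyz":[-376,-300,0],"angular":[0,0,0.8]},{"jaw":-1,"xyz":[-412,-350,0],"angular":[0,0,0.9]},{"jaw":-1,"xyz":[-448,-400,0],"angular":[0,0,1.0]},{"jaw":-1,"xyz":[-474,-445,20],"angular":[0,0,1.1]},{"jaw":-1,"xyz":[-500,-490,40],"angular":[0,0,1.143]}]'
cat >> h.py <<'E'
C=np.array([512.45,-116.68]);YAW=0.1057
R2=np.array([[np.cos(YAW),-np.sin(YAW)],[np.sin(YAW),np.cos(YAW)]])
def safe(s=None):
    s=s or ctrl.read_state();p=s["eef_pos"];q=R2.T@(np.array(p[:2])-C)
    return np.array([q[0],q[1],p[2]-75])
def fsafe(s):
    f=R2.T@np.array(s["force"][:2]);return np.round([f[0],f[1],s["force"][2]],2)
def st():
    s=ctrl.read_state();print("t",round(s["clock"],2),"safe",np.round(safe(s),2),"yaw",np.round(s["tool_rot"],3),"F",fsafe(s),"w",round(s["width"],1))
E
python3 -c "
from h import *
st()"
```

```text
clock: 2.3
eef_pos: [525.6, -7.9, 210.2]
tool_rot: [3.14, -0.0, 1.675]
force: [0.7, 0.6, -0.6]
width: -0.2
gripper_force: 0.0
t 2.3 safe [ 24.55 106.78 135.24] yaw [ 3.14  -0.     1.675] F [ 0.78  0.51 -0.61] w -0.2
```

```bash
python3 - <<'E'
from h import *
im,d=viewer.get_image("wrist");im2,_=viewer.get_image("side")
cv2.imwrite("pics/w1.png",im[...,::-1])
cv2.imwrite("pics/s1.png",cv2.resize(im2[110:230,210:370,::-1],None,fx=5,fy=5,interpolation=cv2.INTER_CUBIC))
m=viewer.camera_model("wrist");print(m["fx"],m["cx"],m["cy"],np.round(m["T"],2).tolist())
E
```

```text
325.19226210127806 275.4307525560552 205.87672627122026 [[1.0, 0.09, 0.02, 517.46], [0.09, -0.96, -0.28, 56.43], [-0.0, 0.28, -0.96, 333.78], [0.0, 0.0, 0.0, 1.0]]
```

View pics/w1.png

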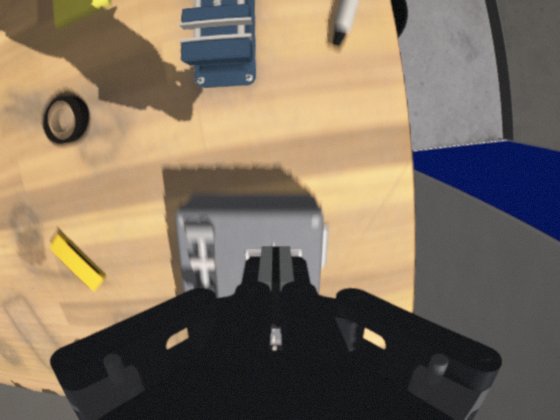

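View pics/s1.png

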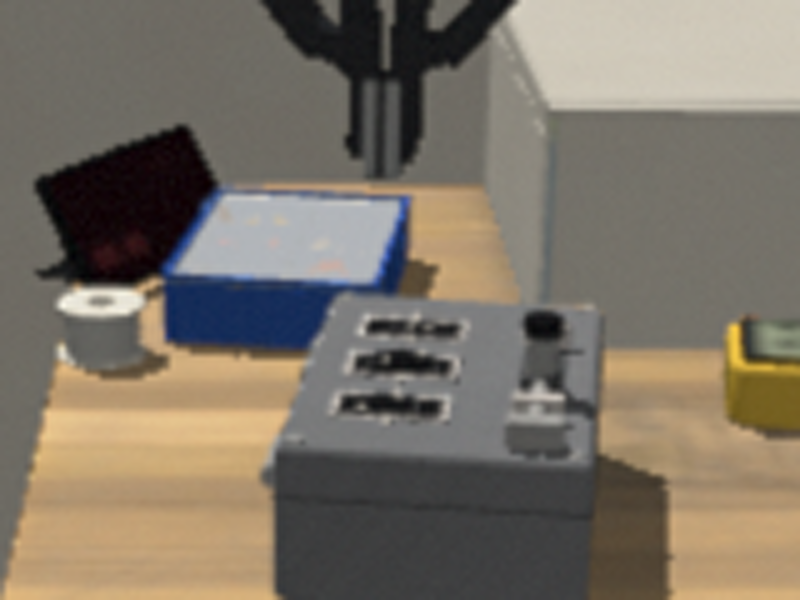

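The wrist view shows the fingertips at (270,250) and the safe behind them. The side view shows all three wheels unobstructed, with the closed pads forming a flat tip about 16 mm wide. Next I go over the left wheel.

```bash
cat > chk.py <<'E'
import sys
from h import *
st();s=ctrl.read_state();sys.exit(0 if s["force"][2]-float(sys.argv[2])<float(sys.argv[1]) else 1)
E
python3 -m creep '[{"jaw":-1,"xyz":[-28,-4,30],"angular":[0,0,0]},{"jaw":-1,"xyz":[-57,-9,60],"angular":[0,0,0]},{"jaw":-1,"xyz":[-57,-9,85],"angular":[0,0,0]},{"jaw":-1,"xyz":[-57,-9,98],"angular":[0,0,0]},{"jaw":-1,"xyz":[-57,-9,103],"angular":[0,0,0]},{"jaw":-1,"xyz":[-57,-9,103],"angular":[0,0,0]},{"jaw":-1,"xyz":[-57,-9,103],"angular":[0,0,0]}]'; python3 -c "
from h import *
st()"
```

```text
clock: 3.28
eef_pos: [522.6, -63.6, 108.1]
tool_rot: [3.14, 0.0, 1.677]
force: [-0.7, 0.1, 0.2]
width: -0.3
gripper_force: 0.0
t 3.27 safe [15.7  51.68 33.07] yaw [3.14  0.    1.677] F [-0.69  0.19  0.21] w -0.3
```

```bash
python3 -m creep '[{"jaw":-1,"xyz":[-1.7,0,2],"angular":[0,0,0]},{"jaw":-1,"xyz":[-1.7,0,3.5],"angular":[0,0,0]},{"jaw":-1,"xyz":[-1.7,0,3.5],"angular":[0,0,0]}]' >/dev/null; python3 chk.py 2.5 0 &&
python3 -m creep '[{"jaw":-1,"xyz":[0,0,0.7],"angular":[0,0,0]},{"jaw":-1,"xyz":[0,0,0.7],"angular":[0,0,0]}]' >/dev/null && python3 chk.py 2.5 0 &&
python3 -m creep '[{"jaw":-1,"xyz":[0,0,0.7],"angular":[0,0,0]},{"jaw":-1,"xyz":[0,0,0.7],"angular":[0,0,0]}]' >/dev/null && python3 chk.py 2.5 0 &&
python3 -m creep '[{"jaw":-1,"xyz":[0,0,0.7],"angular":[0,0,0]},{"jaw":-1,"xyz":[0,0,0.7],"angular":[0,0,0]}]' >/dev/null && python3 chk.py 2.5 0 &&
python3 -m creep '[{"jaw":-1,"xyz":[0,0,0.7],"angular":[0,0,0]},{"jaw":-1,"xyz":[0,0,0.7],"angular":[0,0,0]}]' >/dev/null && python3 chk.py 2.5 0 &&
python3 -m creep '[{"jaw":-1,"xyz":[0,0,0.7],"angular":[0,0,0]},{"jaw":-1,"xyz":[0,0,0.7],"angular":[0,0,0]}]' >/dev/null && python3 chk.py 2.5 0 &&
python3 -m creep '[{"jaw":-1,"xyz":[0,0,0.7],"angular":[0,0,0]},{"jaw":-1,"xyz":[0,0,0.7],"angular":[0,0,0]}]' >/dev/null && python3 chk.py 2.5 0
```

```text
t 3.65 safe [14.97 49.71 28.76] yaw [-3.141 -0.     1.677] F [ 0.58  0.43 -0.07] w 0.2
t 3.9 safe [15.02 49.72 28.03] yaw [-3.141 -0.     1.677] F [-0.04 -0.01 -0.19] w 0.4
t 4.15 safe [15.01 49.73 27.35] yaw [-3.141 -0.     1.677] F [ 0.16 -0.06  0.33] w 0.2
t 4.4 safe [15.   49.73 26.64] yaw [-3.141 -0.     1.677] F [ 0.44 -0.07  0.14] w 0.2
t 4.65 safe [15.01 49.71 25.94] yaw [-3.141 -0.     1.677] F [ 0.34  0.07 -0.4 ] w 0.3
t 4.9 safe [14.98 49.74 25.23] yaw [-3.141 -0.     1.677] F [0.77 0.06 0.65] w -0.1
t 5.15 safe [15.   49.72 24.53] yaw [-3.141 -0.     1.677] F [ 0.2  -0.17 -0.21] w 0.0
```

```bash

python3 -m creep '[{"jaw":-1,"xyz":[0,0.5,0.7],"angular":[0,0,0]},{"jaw":-1,"xyz":[0,0.5,0.7],"angular":[0,0,0]}]' >/dev/null && python3 chk.py 2 0 &&
python3 -m creep '[{"jaw":-1,"xyz":[0,0,0.7],"angular":[0,0,0]},{"jaw":-1,"xyz":[0,0,0.7],"angular":[0,0,0]}]' >/dev/null && python3 chk.py 2 0 &&
python3 -m creep '[{"jaw":-1,"xyz":[0,0,0.7],"angular":[0,0,0]},{"jaw":-1,"xyz":[0,0,0.7],"angular":[0,0,0]}]' >/dev/null && python3 chk.py 2 0 &&
python3 -m creep '[{"jaw":-1,"xyz":[0,0,0.7],"angular":[0,0,0]},{"jaw":-1,"xyz":[0,0,0.7],"angular":[0,0,0]}]' >/dev/null && python3 chk.py 2 0 &&
python3 -m creep '[{"jaw":-1,"xyz":[0,0,0.7],"angular":[0,0,0]},{"jaw":-1,"xyz":[0,0,0.7],"angular":[0,0,0]}]' >/dev/null && python3 chk.py 2 0
```

```text
t 5.4 safe [15.57 49.72 23.83] yaw [-3.142 -0.     1.677] F [-0.18  0.46 -0.24] w 0.1
t 5.65 safe [15.54 49.69 23.17] yaw [-3.142 -0.     1.677] F [-0.57  0.28 -0.39] w -0.2
t 5.9 safe [15.58 49.68 22.68] yaw [ 3.141 -0.     1.677] F [0.07 0.29 4.3 ] w -0.2
```

```bash

python3 -m creep '[{"jaw":-1,"xyz":[0,0,0.5],"angular":[0,0,0]},{"jaw":-1,"xyz":[0,0,0.5],"angular":[0,0,0]},{"jaw":-1,"xyz":[0,2,0.5],"angular":[0,0,0]},{"jaw":-1,"xyz":[0,4,0.5],"angular":[0,0,0]},{"jaw":-1,"xyz":[0,4,0.5],"angular":[0,0,0]}]' >/dev/null && python3 chk.py 9 0 &&
python3 -m creep '[{"jaw":-1,"xyz":[0,2,0],"angular":[0,0,0]},{"jaw":-1,"xyz":[0,4,0],"angular":[0,0,0]},{"jaw":-1,"xyz":[0,5,0],"angular":[0,0,0]}]' >/dev/null && python3 chk.py 9 0 &&
python3 -m creep '[{"jaw":-1,"xyz":[0,2,0],"angular":[0,0,0]},{"jaw":-1,"xyz":[0,4,0],"angular":[0,0,0]},{"jaw":-1,"xyz":[0,4,0],"angular":[0,0,0]}]' >/dev/null && python3 chk.py 9 0 
```

```text
t 6.53 safe [18.95 49.68 22.29] yaw [-3.141 -0.     1.677] F [-2.38  0.46  7.08] w -0.1
t 6.9 safe [23.74 49.68 22.27] yaw [-3.14  -0.     1.677] F [-2.69 -0.05  7.9 ] w 0.2
t 7.28 safe [27.98 49.67 22.3 ] yaw [-3.141 -0.     1.677] F [-1.72 -0.39  6.29] w 0.1
```

```bash

python3 -m creep '[{"jaw":-1,"xyz":[0,0,-3],"angular":[0,0,0]},{"jaw":-1,"xyz":[0,-6,-4],"angular":[0,0,0]},{"jaw":-1,"xyz":[0,-13,-4],"angular":[0,0,0]},{"jaw":-1,"xyz":[0,-13,-1.5],"angular":[0,0,0]},{"jaw":-1,"xyz":[0,-13,-0.5],"angular":[0,0,0]},{"jaw":-1,"xyz":[0,-13,-0.2],"angular":[0,0,0]},{"jaw":-1,"xyz":[0,-13,-0.2],"angular":[0,0,0]}]' >/dev/null && python3 chk.py 9 0 &&
python3 -m creep '[{"jaw":-1,"xyz":[0,0,0.2],"angular":[0,0,0]},{"jaw":-1,"xyz":[0,2,0.2],"angular":[0,0,0]},{"jaw":-1,"xyz":[0,4,0.2],"angular":[0,0,0]},{"jaw":-1,"xyz":[0,6,0.2],"angular":[0,0,0]}]' >/dev/null && python3 chk.py 9 0 &&
python3 -m creep '[{"jaw":-1,"xyz":[0,2,0],"angular":[0,0,0]},{"jaw":-1,"xyz":[0,4,0],"angular":[0,0,0]},{"jaw":-1,"xyz":[0,6,0],"angular":[0,0,0]},{"jaw":-1,"xyz":[0,6,0],"angular":[0,0,0]}]' >/dev/null && python3 chk.py 9 0 
python3 -m creep '[{"jaw":-1,"xyz":[0,0,-5],"angular":[0,0,0]},{"jaw":-1,"xyz":[10,0,-30],"angular":[0,0,0]},{"jaw":-1,"xyz":[60,-20,-80],"angular":[0,0,0]},{"jaw":-1,"xyz":[120,-30,-110],"angular":[0,0,0]},{"jaw":-1,"xyz":[150,-30,-120],"angular":[0,0,0]}]'
python3 - <<'E'
from h import *
out=[]
for c,b in(("top",(165,270,305,430)),("side",(160,205,255,330))):
    im,_=viewer.get_image(c);y0,y1,x0,x1=b
    out.append(cv2.resize(im[y0:y1,x0:x1,::-1],(600,int(600*(y1-y0)/(x1-x0))),interpolation=cv2.INTER_CUBIC))
o=cv2.resize(np.vstack(out),None,fx=.68,fy=.68);print(o.shape);cv2.imwrite("pics/c2.png",o)
E
```

```text
t 8.15 safe [15.11 49.67 22.39] yaw [-3.141 -0.     1.677] F [-1.5   0.    4.97] w 0.2
t 8.65 safe [21.12 49.66 22.31] yaw [-3.141 -0.     1.677] F [-2.56  0.7   7.09] w -0.5
t 9.15 safe [27.41 49.69 22.35] yaw [-3.141 -0.     1.677] F [-1.84 -0.63  5.93] w 0.4
clock: 9.78
eef_pos: [488.7, 83.8, 218.6]
tool_rot: [3.14, -0.001, 1.677]
force: [0.5, -0.0, 0.0]
width: 0.1
gripper_force: 0.0
(588, 408, 3)
```

View pics/c2.png

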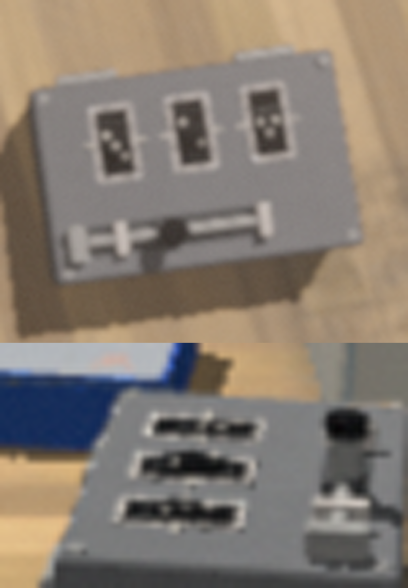

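```bash

python3 -m creep '[{"jaw":-1,"xyz":[-36,12,25],"angular":[0,0,0]},{"jaw":-1,"xyz":[-72,24,50],"angular":[0,0,0]},{"jaw":-1,"xyz":[-72,24,50],"angular":[0,0,0]},{"jaw":-1,"xyz":[-72,24,50],"angular":[0,0,0]}]' >/dev/null
cat >> h.py <<'E'
def rect(name,z=4.0):
    m=viewer.camera_model("wrist");im,_=viewer.get_image("wrist");T=np.linalg.inv(np.array(m["T"]))
    S=5;xs=np.arange(60,-20,-1/S);ys=np.arange(80,-80,-1/S)   # image up=+x, left=+y
    X,Y=np.meshgrid(xs,ys,indexing="ij");q=R2@np.stack([X.ravel(),Y.ravel()])
    P=np.vstack([q[0]+C[0],q[1]+C[1],np.full(X.size,75+z),np.ones(X.size)]);c=(T@P)[:3]
    r=np.hypot(c[0],c[1]);th=np.arctan2(r,c[2]);u=m["cx"]+m["fx"]*th*c[0]/r;v=m["cy"]+m["fx"]*th*c[1]/r
    o=cv2.remap(im,u.reshape(X.shape).astype(np.float32),v.reshape(X.shape).astype(np.float32),cv2.INTER_CUBIC)
    cv2.imwrite(name,o[...,::-1]);return o
E
python3 - <<'E'
from h import *
st();print(rect("pics/r1.png").shape)
E
```

```text
t 10.38 safe [ 21.36 127.51  91.78] yaw [-3.141 -0.     1.676] F [0.18 0.46 0.4 ] w -0.1
(400, 800, 3)
```

View pics/r1.png

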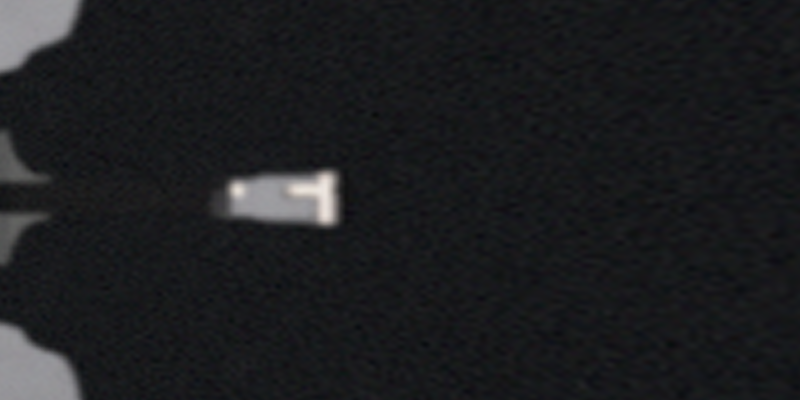

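The rectified view shows only a bit of the left frame at (330,195), because the fingers hide the rest: the camera looks out on the +y side. I'll view from the right end of the safe instead.

```bash

python3 -m creep '[{"jaw":-1,"xyz":[-50,0,-10],"angular":[0,0,0]},{"jaw":-1,"xyz":[-110,0,-20],"angular":[0,0,0]},{"jaw":-1,"xyz":[-170,0,-20],"angular":[0,0,0]},{"jaw":-1,"xyz":[-220,0,-20],"angular":[0,0,0]},{"jaw":-1,"xyz":[-248,0,-20],"angular":[0,0,0]},{"jaw":-1,"xyz":[-248,0,-20],"angular":[0,0,0]},{"jaw":-1,"xyz":[-248,0,-20],"angular":[0,0,0]}]' >/dev/null
python3 - <<'E'
from h import *
st();rect("pics/r2.png")
E
```

```text
t 11.3 safe [  22.13 -118.15  112.14] yaw [ 3.141e+00 -2.000e-03  1.679e+00] F [-0.68  0.55  0.84] w -0.1
```

View pics/r2.png

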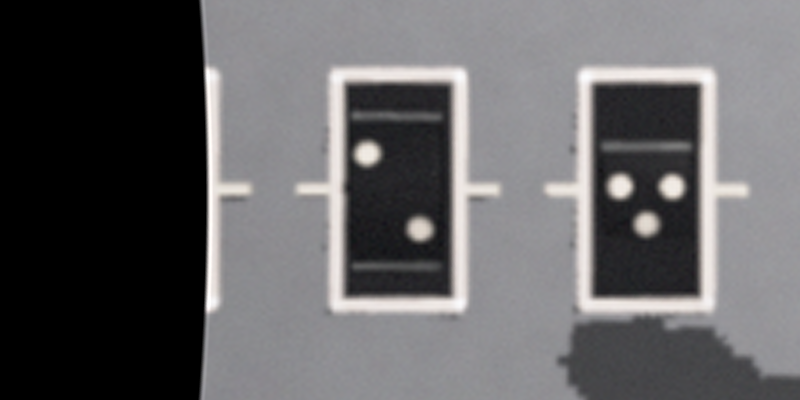

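The view is clear. Middle: 2 pips, field lines at rows 116 and 266, centred on the tick (189). Right: 3 pips with its upper line at row 146, so the wheel stands at about 1.86 rad and needs about +38 mm of rim. Left lies just out of view.

```bash
python3 -m creep '[{"jaw":-1,"xyz":[34,-3,20],"angular":[0,0,0]},{"jaw":-1,"xyz":[68,-6.5,50],"angular":[0,0,0]},{"jaw":-1,"xyz":[68,-6.5,75],"angular":[0,0,0]},{"jaw":-1,"xyz":[68,-6.5,82],"angular":[0,0,0]},{"jaw":-1,"xyz":[68,-6.5,82.5],"angular":[0,0,0]},{"jaw":-1,"xyz":[68,-6.5,82.5],"angular":[0,0,0]}]' >/dev/null; python3 chk.py 2.5 0 &&
python3 -m creep '[{"jaw":-1,"xyz":[0,0,0.7],"angular":[0,0,0]},{"jaw":-1,"xyz":[0,0,0.7],"angular":[0,0,0]}]' >/dev/null && python3 chk.py 2 0 &&
python3 -m creep '[{"jaw":-1,"xyz":[0,0,0.7],"angular":[0,0,0]},{"jaw":-1,"xyz":[0,0,0.7],"angular":[0,0,0]}]' >/dev/null && python3 chk.py 2 0 &&
python3 -m creep '[{"jaw":-1,"xyz":[0,0,0.7],"angular":[0,0,0]},{"jaw":-1,"xyz":[0,0,0.7],"angular":[0,0,0]}]' >/dev/null && python3 chk.py 2 0 &&
python3 -m creep '[{"jaw":-1,"xyz":[0,0,0.7],"angular":[0,0,0]},{"jaw":-1,"xyz":[0,0,0.7],"angular":[0,0,0]}]' >/dev/null && python3 chk.py 2 0 &&
python3 -m creep '[{"jaw":-1,"xyz":[0,0,0.7],"angular":[0,0,0]},{"jaw":-1,"xyz":[0,0,0.7],"angular":[0,0,0]}]' >/dev/null && python3 chk.py 2 0 &&
python3 -m creep '[{"jaw":-1,"xyz":[0,0,0.7],"angular":[0,0,0]},{"jaw":-1,"xyz":[0,0,0.7],"angular":[0,0,0]}]' >/dev/null && python3 chk.py 2 0 &&
python3 -m creep '[{"jaw":-1,"xyz":[0,0,0.7],"angular":[0,0,0]},{"jaw":-1,"xyz":[0,0,0.7],"angular":[0,0,0]}]' >/dev/null && python3 chk.py 2 0 &&
python3 -m creep '[{"jaw":-1,"xyz":[0,0,0.7],"angular":[0,0,0]},{"jaw":-1,"xyz":[0,0,0.7],"angular":[0,0,0]}]' >/dev/null && python3 chk.py 2 0 &&
python3 -m creep '[{"jaw":-1,"xyz":[0,0,0.7],"angular":[0,0,0]},{"jaw":-1,"xyz":[0,0,0.7],"angular":[0,0,0]}]' >/dev/null && python3 chk.py 2 0 &&
python3 -m creep '[{"jaw":-1,"xyz":[0,0,0.7],"angular":[0,0,0]},{"jaw":-1,"xyz":[0,0,0.7],"angular":[0,0,0]}]' >/dev/null && python3 chk.py 2 0
```

```text
t 12.1 safe [ 15.71 -52.8   30.45] yaw [3.140e+00 1.000e-03 1.676e+00] F [ 0.61 -0.71  0.66] w 0.1
t 12.35 safe [ 15.28 -52.55  29.26] yaw [3.141 0.    1.676] F [-0.57 -0.15 -0.8 ] w -0.1
t 12.6 safe [ 15.03 -52.28  28.07] yaw [-3.142 -0.     1.677] F [0.61 0.38 0.22] w 0.3
t 12.85 safe [ 15.04 -52.26  27.31] yaw [-3.141 -0.     1.677] F [-0.02  0.13  0.15] w -0.1
t 13.1 safe [ 15.02 -52.28  26.61] yaw [-3.141 -0.     1.677] F [ 1.24  0.56 -0.39] w 0.2
t 13.35 safe [ 15.03 -52.28  25.94] yaw [-3.141 -0.     1.677] F [ 0.79  0.39 -0.34] w -0.0
t 13.6 safe [ 15.04 -52.28  25.24] yaw [-3.142 -0.     1.677] F [ 0.16  0.11 -0.89] w 0.3
t 13.85 safe [ 15.03 -52.27  24.53] yaw [-3.141 -0.     1.677] F [-0.29 -0.93 -0.11] w -0.0
t 14.1 safe [ 14.99 -52.26  23.82] yaw [-3.141 -0.     1.677] F [-0.33 -0.26  1.08] w 0.2
t 14.35 safe [ 15.03 -52.25  23.11] yaw [-3.141 -0.     1.677] F [ 0.3  -0.45 -0.75] w 0.0
t 14.6 safe [ 15.04 -52.25  22.43] yaw [-3.141 -0.     1.677] F [-0.7  -0.16 -0.22] w 0.4
```

```bash
python3 -m creep '[{"jaw":-1,"xyz":[2,0.5,0.6],"angular":[0,0,0]},{"jaw":-1,"xyz":[2,0.5,0.6],"angular":[0,0,0]}]' >/dev/null; python3 chk.py 2 0 &&
python3 -m creep '[{"jaw":-1,"xyz":[0,0,0.6],"angular":[0,0,0]},{"jaw":-1,"xyz":[0,0,0.6],"angular":[0,0,0]}]' >/dev/null && python3 chk.py 2 0 &&
python3 -m creep '[{"jaw":-1,"xyz":[0,0,0.6],"angular":[0,0,0]},{"jaw":-1,"xyz":[0,0,0.6],"angular":[0,0,0]}]' >/dev/null && python3 chk.py 2 0 &&
python3 -m creep '[{"jaw":-1,"xyz":[0,0,0.6],"angular":[0,0,0]},{"jaw":-1,"xyz":[0,0,0.6],"angular":[0,0,0]}]' >/dev/null && python3 chk.py 2 0
```

```text
t 14.85 safe [ 15.62 -49.93  21.81] yaw [-3.141 -0.     1.677] F [-0.05  0.14  0.01] w -0.1
t 15.1 safe [ 15.64 -50.25  21.36] yaw [ 3.141 -0.     1.677] F [-0.04  0.22  0.3 ] w 0.3
t 15.35 safe [ 15.71 -50.28  20.97] yaw [ 3.141 -0.     1.677] F [0.57 0.29 4.2 ] w -0.2
```

```bash

python3 -m creep '[{"jaw":-1,"xyz":[0,0,0.4],"angular":[0,0,0]},{"jaw":-1,"xyz":[0,0,0.4],"angular":[0,0,0]},{"jaw":-1,"xyz":[0,2,0.4],"angular":[0,0,0]},{"jaw":-1,"xyz":[0,4,0.4],"angular":[0,0,0]}]' >/dev/null && python3 chk.py 9 0 &&
python3 -m creep '[{"jaw":-1,"xyz":[0,2,0],"angular":[0,0,0]},{"jaw":-1,"xyz":[0,4,0],"angular":[0,0,0]},{"jaw":-1,"xyz":[0,5,0],"angular":[0,0,0]}]' >/dev/null && python3 chk.py 9 0 &&
python3 -m creep '[{"jaw":-1,"xyz":[0,2,0],"angular":[0,0,0]},{"jaw":-1,"xyz":[0,4,0],"angular":[0,0,0]},{"jaw":-1,"xyz":[0,4,0],"angular":[0,0,0]}]' >/dev/null && python3 chk.py 9 0 
```

```text
t 15.85 safe [ 18.6  -50.32  20.59] yaw [-3.140e+00 -1.000e-03  1.676e+00] F [-2.57  1.47  7.61] w 0.2
t 16.23 safe [ 23.72 -50.29  20.58] yaw [-3.140e+00 -1.000e-03  1.676e+00] F [-3.03  1.18  7.52] w -0.1
t 16.6 safe [ 27.99 -50.3   20.62] yaw [-3.141 -0.     1.677] F [-1.73  0.26  7.75] w 0.1
```

```bash

python3 -m creep '[{"jaw":-1,"xyz":[0,0,-3],"angular":[0,0,0]},{"jaw":-1,"xyz":[0,-6,-4],"angular":[0,0,0]},{"jaw":-1,"xyz":[0,-13,-4],"angular":[0,0,0]},{"jaw":-1,"xyz":[0,-13,-1.5],"angular":[0,0,0]},{"jaw":-1,"xyz":[0,-13,-0.5],"angular":[0,0,0]},{"jaw":-1,"xyz":[0,-13,-0.2],"angular":[0,0,0]},{"jaw":-1,"xyz":[0,-13,-0.1],"angular":[0,0,0]}]' >/dev/null && python3 chk.py 9 0 &&
python3 -m creep '[{"jaw":-1,"xyz":[0,0,0.1],"angular":[0,0,0]},{"jaw":-1,"xyz":[0,2,0.1],"angular":[0,0,0]},{"jaw":-1,"xyz":[0,4,0.1],"angular":[0,0,0]},{"jaw":-1,"xyz":[0,6,0.1],"angular":[0,0,0]}]' >/dev/null && python3 chk.py 9 0 &&
python3 -m creep '[{"jaw":-1,"xyz":[0,2,0],"angular":[0,0,0]},{"jaw":-1,"xyz":[0,4,0],"angular":[0,0,0]},{"jaw":-1,"xyz":[0,6,0],"angular":[0,0,0]},{"jaw":-1,"xyz":[0,7,0],"angular":[0,0,0]},{"jaw":-1,"xyz":[0,7,0],"angular":[0,0,0]}]' >/dev/null && python3 chk.py 9 0 &&
python3 -m creep '[{"jaw":-1,"xyz":[0,0,-3],"angular":[0,0,0]},{"jaw":-1,"xyz":[0,-6,-4],"angular":[0,0,0]},{"jaw":-1,"xyz":[0,-13,-4],"angular":[0,0,0]},{"jaw":-1,"xyz":[0,-13,-1.5],"angular":[0,0,0]},{"jaw":-1,"xyz":[0,-13,-0.5],"angular":[0,0,0]},{"jaw":-1,"xyz":[0,-13,-0.2],"angular":[0,0,0]},{"jaw":-1,"xyz":[0,-13,-0.1],"angular":[0,0,0]}]' >/dev/null && python3 chk.py 9 0 &&
python3 -m creep '[{"jaw":-1,"xyz":[0,0,0.1],"angular":[0,0,0]},{"jaw":-1,"xyz":[0,2,0.1],"angular":[0,0,0]},{"jaw":-1,"xyz":[0,4,0.1],"angular":[0,0,0]},{"jaw":-1,"xyz":[0,6,0.1],"angular":[0,0,0]}]' >/dev/null && python3 chk.py 9 0 &&
python3 -m creep '[{"jaw":-1,"xyz":[0,2,0],"angular":[0,0,0]},{"jaw":-1,"xyz":[0,4,0],"angular":[0,0,0]},{"jaw":-1,"xyz":[0,6,0],"angular":[0,0,0]},{"jaw":-1,"xyz":[0,6,0],"angular":[0,0,0]}]' >/dev/null && python3 chk.py 9 0
```

```text
t 17.48 safe [ 15.04 -50.45  20.63] yaw [-3.141 -0.     1.677] F [-2.17  0.96  5.76] w 0.1
t 17.98 safe [ 21.19 -50.45  20.68] yaw [-3.141 -0.     1.677] F [-2.81  0.2   6.17] w 0.1
t 18.6 safe [ 28.39 -50.45  20.7 ] yaw [-3.141 -0.     1.677] F [-1.45  0.32  5.58] w 0.3
t 19.48 safe [ 15.15 -50.39  20.65] yaw [-3.141 -0.     1.677] F [-2.82 -0.17  6.63] w 0.1
t 19.98 safe [ 21.16 -50.39  20.67] yaw [-3.141 -0.     1.677] F [-3.49  0.44  6.52] w -0.3
t 20.48 safe [ 27.47 -50.39  20.71] yaw [-3.141 -0.     1.677] F [-1.6   0.96  6.08] w -0.3
```

```bash

python3 -m creep '[{"jaw":-1,"xyz":[0,0,-4],"angular":[0,0,0]},{"jaw":-1,"xyz":[0,0,-30],"angular":[0,0,0]},{"jaw":-1,"xyz":[-20,-3,-80],"angular":[0,0,0]},{"jaw":-1,"xyz":[-40,-6,-110],"angular":[0,0,0]},{"jaw":-1,"xyz":[-40,-6,-110],"angular":[0,0,0]},{"jaw":-1,"xyz":[-40,-6,-110],"angular":[0,0,0]}]' >/dev/null
python3 - <<'E'
from h import *
st();rect("pics/r3.png")
E
```

```text
t 21.23 safe [ 21.45 -89.17 129.53] yaw [-3.141e+00 -1.000e-03  1.677e+00] F [0.85 0.12 0.5 ] w 0.5
```

View pics/r3.png

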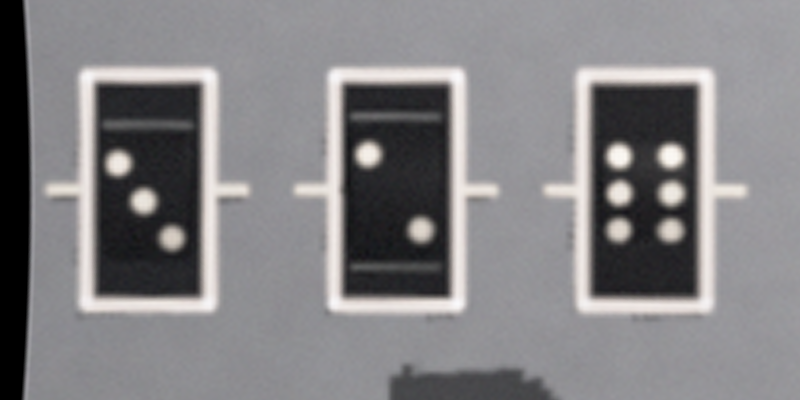

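All three wheels are visible. Left: 3 pips, centre at row 201 against tick 190, about -0.07 rad. Middle: on 2. Right: **6 pips** (centre 193). The earlier "3" was a 5 whose lower pips were hidden by the low crown. The right wheel must go back 2.07 rad, which is about 62 mm in 5 strokes of 12.5 mm toward -x.

```bash

python3 -m creep '[{"jaw":-1,"xyz":[20,4,40],"angular":[0,0,0]},{"jaw":-1,"xyz":[40,6.8,80],"angular":[0,0,0]},{"jaw":-1,"xyz":[40,6.8,100],"angular":[0,0,0]},{"jaw":-1,"xyz":[40,6.8,106],"angular":[0,0,0]},{"jaw":-1,"xyz":[40,6.8,108.5],"angular":[0,0,0]},{"jaw":-1,"xyz":[40,6.8,108.5],"angular":[0,0,0]},{"jaw":-1,"xyz":[40,6.8,109.5],"angular":[0,0,0]},{"jaw":-1,"xyz":[40,6.8,109.8],"angular":[0,0,0]},{"jaw":-1,"xyz":[40,6.8,109.8],"angular":[0,0,0]}]' >/dev/null; python3 chk.py 9 0 &&
python3 -m creep '[{"jaw":-1,"xyz":[0,0,0.2],"angular":[0,0,0]},{"jaw":-1,"xyz":[0,-2,0.2],"angular":[0,0,0]},{"jaw":-1,"xyz":[0,-4,0.2],"angular":[0,0,0]},{"jaw":-1,"xyz":[0,-6,0.2],"angular":[0,0,0]}]' >/dev/null && python3 chk.py 9.5 0 &&
python3 -m creep '[{"jaw":-1,"xyz":[0,-2,0],"angular":[0,0,0]},{"jaw":-1,"xyz":[0,-4,0],"angular":[0,0,0]},{"jaw":-1,"xyz":[0,-6,0],"angular":[0,0,0]},{"jaw":-1,"xyz":[0,-6.5,0],"angular":[0,0,0]},{"jaw":-1,"xyz":[0,-6.5,0],"angular":[0,0,0]}]' >/dev/null && python3 chk.py 9.5 0
```

```text
t 22.4 safe [ 28.83 -50.68  21.09] yaw [3.140e+00 1.000e-03 1.677e+00] F [-0.68 -0.2   2.64] w -0.1
t 22.9 safe [ 23.25 -50.61  20.77] yaw [3.139e+00 1.000e-03 1.677e+00] F [ 2.11 -0.83  5.28] w -0.1
t 23.52 safe [ 16.51 -50.62  20.74] yaw [3.140e+00 1.000e-03 1.677e+00] F [ 2.44 -2.03  6.31] w 0.1
```

```bash

python3 -m creep '[{"jaw":-1,"xyz":[0,0,-3],"angular":[0,0,0]},{"jaw":-1,"xyz":[0,6,-4],"angular":[0,0,0]},{"jaw":-1,"xyz":[0,12.5,-4],"angular":[0,0,0]},{"jaw":-1,"xyz":[0,12.5,-1.5],"angular":[0,0,0]},{"jaw":-1,"xyz":[0,12.5,-0.5],"angular":[0,0,0]},{"jaw":-1,"xyz":[0,12.5,-0.1],"angular":[0,0,0]},{"jaw":-1,"xyz":[0,12.5,0],"angular":[0,0,0]}]' >/dev/null && python3 chk.py 9 0 &&
python3 -m creep '[{"jaw":-1,"xyz":[0,-2,0],"angular":[0,0,0]},{"jaw":-1,"xyz":[0,-4,0],"angular":[0,0,0]},{"jaw":-1,"xyz":[0,-6,0],"angular":[0,0,0]},{"jaw":-1,"xyz":[0,-8,0],"angular":[0,0,0]},{"jaw":-1,"xyz":[0,-10,0],"angular":[0,0,0]},{"jaw":-1,"xyz":[0,-12,0],"angular":[0,0,0]},{"jaw":-1,"xyz":[0,-12.5,0],"angular":[0,0,0]}]' >/dev/null && python3 chk.py 9.5 0 &&
python3 -m creep '[{"jaw":-1,"xyz":[0,0,-3],"angular":[0,0,0]},{"jaw":-1,"xyz":[0,6,-4],"angular":[0,0,0]},{"jaw":-1,"xyz":[0,12.5,-4],"angular":[0,0,0]},{"jaw":-1,"xyz":[0,12.5,-1.5],"angular":[0,0,0]},{"jaw":-1,"xyz":[0,12.5,-0.5],"angular":[0,0,0]},{"jaw":-1,"xyz":[0,12.5,-0.1],"angular":[0,0,0]},{"jaw":-1,"xyz":[0,12.5,0],"angular":[0,0,0]}]' >/dev/null && python3 chk.py 9 0 &&
python3 -m creep '[{"jaw":-1,"xyz":[0,-2,0],"angular":[0,0,0]},{"jaw":-1,"xyz":[0,-4,0],"angular":[0,0,0]},{"jaw":-1,"xyz":[0,-6,0],"angular":[0,0,0]},{"jaw":-1,"xyz":[0,-8,0],"angular":[0,0,0]},{"jaw":-1,"xyz":[0,-10,0],"angular":[0,0,0]},{"jaw":-1,"xyz":[0,-12,0],"angular":[0,0,0]},{"jaw":-1,"xyz":[0,-12.5,0],"angular":[0,0,0]}]' >/dev/null && python3 chk.py 9.5 0 
```

```text
t 24.4 safe [ 28.84 -50.11  20.78] yaw [ 3.141 -0.     1.677] F [0.16 0.76 5.71] w -0.3
t 25.27 safe [ 16.36 -50.19  20.71] yaw [3.14  0.    1.677] F [3.39 1.7  4.35] w -0.1
t 26.15 safe [ 28.85 -50.31  20.8 ] yaw [3.14  0.    1.677] F [0.41 0.43 5.07] w 0.0
t 27.02 safe [ 16.34 -50.3   20.73] yaw [3.14  0.    1.677] F [2.29 1.78 5.  ] w 0.3
```

```bash

python3 -m creep '[{"jaw":-1,"xyz":[0,0,-3],"angular":[0,0,0]},{"jaw":-1,"xyz":[0,6,-4],"angular":[0,0,0]},{"jaw":-1,"xyz":[0,12.5,-4],"angular":[0,0,0]},{"jaw":-1,"xyz":[0,12.5,-1.5],"angular":[0,0,0]},{"jaw":-1,"xyz":[0,12.5,-0.5],"angular":[0,0,0]},{"jaw":-1,"xyz":[0,12.5,-0.1],"angular":[0,0,0]},{"jaw":-1,"xyz":[0,12.5,0],"angular":[0,0,0]}]' >/dev/null && python3 chk.py 9 0 &&
python3 -m creep '[{"jaw":-1,"xyz":[0,-2,0],"angular":[0,0,0]},{"jaw":-1,"xyz":[0,-4,0],"angular":[0,0,0]},{"jaw":-1,"xyz":[0,-6,0],"angular":[0,0,0]},{"jaw":-1,"xyz":[0,-8,0],"angular":[0,0,0]},{"jaw":-1,"xyz":[0,-10,0],"angular":[0,0,0]},{"jaw":-1,"xyz":[0,-12,0],"angular":[0,0,0]},{"jaw":-1,"xyz":[0,-12.5,0],"angular":[0,0,0]}]' >/dev/null && python3 chk.py 9.5 0 &&
python3 -m creep '[{"jaw":-1,"xyz":[0,0,-3],"angular":[0,0,0]},{"jaw":-1,"xyz":[0,6,-4],"angular":[0,0,0]},{"jaw":-1,"xyz":[0,12.5,-4],"angular":[0,0,0]},{"jaw":-1,"xyz":[0,12.5,-1.5],"angular":[0,0,0]},{"jaw":-1,"xyz":[0,12.5,-0.5],"angular":[0,0,0]},{"jaw":-1,"xyz":[0,12.5,-0.1],"angular":[0,0,0]},{"jaw":-1,"xyz":[0,12.5,0],"angular":[0,0,0]}]' >/dev/null && python3 chk.py 9 0 &&
python3 -m creep '[{"jaw":-1,"xyz":[0,-2,0],"angular":[0,0,0]},{"jaw":-1,"xyz":[0,-4,0],"angular":[0,0,0]},{"jaw":-1,"xyz":[0,-6,0],"angular":[0,0,0]},{"jaw":-1,"xyz":[0,-8,0],"angular":[0,0,0]},{"jaw":-1,"xyz":[0,-10,0],"angular":[0,0,0]},{"jaw":-1,"xyz":[0,-12,0],"angular":[0,0,0]},{"jaw":-1,"xyz":[0,-12.5,0],"angular":[0,0,0]}]' >/dev/null && python3 chk.py 9.5 0 
python3 -m creep '[{"jaw":-1,"xyz":[0,0,-4],"angular":[0,0,0]},{"jaw":-1,"xyz":[0,0,-30],"angular":[0,0,0]},{"jaw":-1,"xyz":[-20,3,-80],"angular":[0,0,0]},{"jaw":-1,"xyz":[-40,6,-110],"angular":[0,0,0]},{"jaw":-1,"xyz":[-40,6,-110],"angular":[0,0,0]},{"jaw":-1,"xyz":[-40,6,-110],"angular":[0,0,0]}]' >/dev/null
python3 - <<'E'
from h import *
st();rect("pics/r4.png")
E
```

```text
t 27.9 safe [ 28.84 -50.25  20.79] yaw [ 3.14  -0.     1.677] F [0.49 0.59 3.84] w -0.2
t 28.77 safe [ 16.34 -50.33  20.73] yaw [3.14  0.    1.677] F [1.91 0.54 5.15] w -0.4
t 29.65 safe [ 28.86 -50.26  20.8 ] yaw [3.14  0.    1.677] F [ 0.7  -0.25  6.11] w 0.1
t 30.52 safe [ 16.36 -50.26  20.73] yaw [3.14  0.    1.677] F [2.96 1.6  5.1 ] w 0.0
t 31.27 safe [ 20.42 -89.26 129.06] yaw [-3.138e+00 -2.000e-03  1.677e+00] F [ 0.08  0.28 -0.85] w 0.1
```

View pics/r4.png

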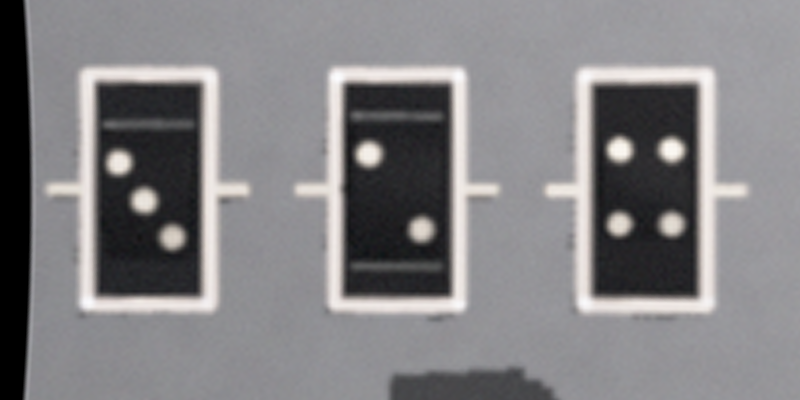

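Right now shows 4 pips, centred (rows 149/224 against tick 190). Left is on 3, 0.07 rad low, which is within tolerance, and middle is on 2. Next is the bolt, pushing the knob from its left side.

```bash

python3 -m creep '[{"jaw":-1,"xyz":[45,-20,0],"angular":[0,0,0]},{"jaw":-1,"xyz":[95,-40,0],"angular":[0,0,0]},{"jaw":-1,"xyz":[142,-60,10],"angular":[0,0,0]},{"jaw":-1,"xyz":[142,-60,30],"angular":[0,0,0]},{"jaw":-1,"xyz":[142,-60,60],"angular":[0,0,0]},{"jaw":-1,"xyz":[142,-60,85],"angular":[0,0,0]},{"jaw":-1,"xyz":[142,-60,92],"angular":[0,0,0]},{"jaw":-1,"xyz":[142,-60,93],"angular":[0,0,0]},{"jaw":-1,"xyz":[142,-60,93],"angular":[0,0,0]}]' >/dev/null; python3 chk.py 5 0 &&
python3 -m creep '[{"jaw":-1,"xyz":[-3,0,0],"angular":[0,0,0]},{"jaw":-1,"xyz":[-6,0,0],"angular":[0,0,0]},{"jaw":-1,"xyz":[-9,0,0],"angular":[0,0,0]},{"jaw":-1,"xyz":[-11,0,0],"angular":[0,0,0]},{"jaw":-1,"xyz":[-13,0,0],"angular":[0,0,0]},{"jaw":-1,"xyz":[-13,0,0],"angular":[0,0,0]}]' >/dev/null; python3 chk.py 5 0
```

```text
t 32.45 safe [-37.91  51.66  37.77] yaw [3.141 0.    1.677] F [-0.34 -0.92  0.03] w 0.2
t 33.2 safe [-38.11  38.5   37.29] yaw [3.141 0.    1.677] F [0.77 1.75 0.7 ] w 0.1
```

```bash

python3 -m creep '[{"jaw":-1,"xyz":[-3,0,0],"angular":[0,0,0]},{"jaw":-1,"xyz":[-6,0,0],"angular":[0,0,0]},{"jaw":-1,"xyz":[-9,0,0],"angular":[0,0,0]},{"jaw":-1,"xyz":[-12,0,0],"angular":[0,0,0]},{"jaw":-1,"xyz":[-15,0,0],"angular":[0,0,0]},{"jaw":-1,"xyz":[-18,0,0],"angular":[0,0,0]},{"jaw":-1,"xyz":[-20,0,0],"angular":[0,0,0]},{"jaw":-1,"xyz":[-20,0,0],"angular":[0,0,0]}]' >/dev/null; python3 chk.py 8 0 
python3 -m creep '[{"jaw":-1,"xyz":[-1,0,0],"angular":[0,0,0]},{"jaw":-1,"xyz":[-2,0,0],"angular":[0,0,0]},{"jaw":-1,"xyz":[-2,0,0],"angular":[0,0,0]}]' >/dev/null; python3 chk.py 8 0; python3 - <<'E'
from h import *
im,d=viewer.get_image("side");cv2.imwrite("pics/s5.png",cv2.resize(im[110:230,210:370,::-1],None,fx=5,fy=5,interpolation=cv2.INTER_CUBIC))
E
```

```text
t 34.2 safe [-38.14  18.2   37.28] yaw [3.141e+00 1.000e-03 1.676e+00] F [1.3  0.78 1.33] w 0.0
t 34.58 safe [-38.19  16.68  37.27] yaw [-3.141 -0.     1.677] F [1.04 0.9  1.45] w 0.2
```

```bash
cat > cy.py <<'E'
import sys
from h import *
st();sys.exit(0 if fsafe(ctrl.read_state())[1]<8 else 1)
E
python3 -m creep '[{"jaw":-1,"xyz":[-1,0,0],"angular":[0,0,0]},{"jaw":-1,"xyz":[-1.5,0,0],"angular":[0,0,0]}]' >/dev/null; python3 cy.py && 
python3 -m creep '[{"jaw":-1,"xyz":[-1,0,0],"angular":[0,0,0]},{"jaw":-1,"xyz":[-1,0,0],"angular":[0,0,0]}]' >/dev/null; python3 cy.py && 
python3 -m creep '[{"jaw":-1,"xyz":[-1,0,0],"angular":[0,0,0]},{"jaw":-1,"xyz":[-1,0,0],"angular":[0,0,0]}]' >/dev/null; python3 cy.py
```

```text
t 34.88 safe [-38.17  15.54  37.27] yaw [-3.141e+00 -1.000e-03  1.677e+00] F [0.88 3.6  1.56] w 0.0
t 35.12 safe [-38.18  15.5   37.27] yaw [-3.141e+00 -2.000e-03  1.678e+00] F [1.25 6.51 2.57] w 0.2
t 35.38 safe [-38.22  15.38  37.26] yaw [-3.141e+00 -3.000e-03  1.678e+00] F [1.31 7.2  3.3 ] w -0.1
```

View pics/s5.png

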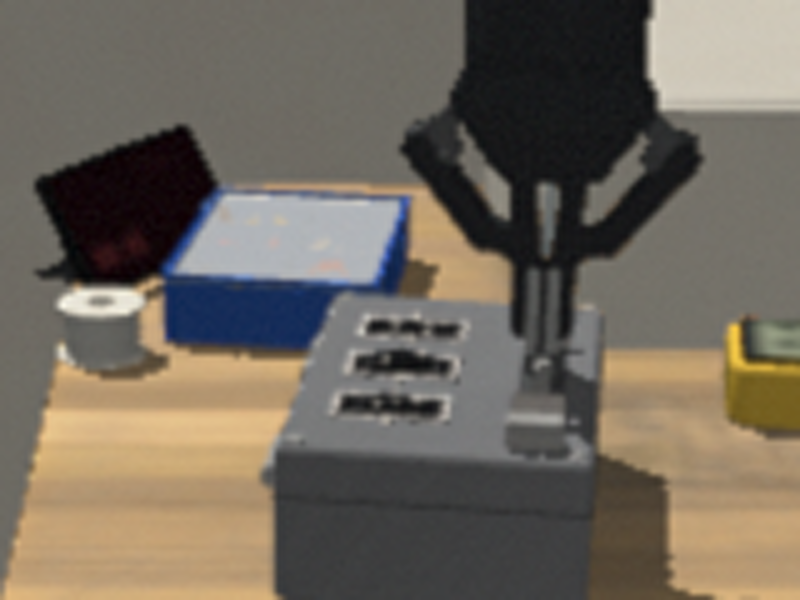

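The side picture shows the fingertips behind the knob at (545,320). The bolt has hit its end stop at y=15.4, as predicted for full travel. I'll back off and verify.

```bash

python3 -m creep '[{"jaw":-1,"xyz":[4,0,0],"angular":[0,0,0]},{"jaw":-1,"xyz":[10,0,0],"angular":[0,0,0]},{"jaw":-1,"xyz":[12,0,-25],"angular":[0,0,0]},{"jaw":-1,"xyz":[30,0,-70],"angular":[0,0,0]},{"jaw":-1,"xyz":[80,0,-110],"angular":[0,0,0]},{"jaw":-1,"xyz":[135,0,-120],"angular":[0,0,0]},{"jaw":-1,"xyz":[170,0,-120],"angular":[0,0,0]},{"jaw":-1,"xyz":[170,0,-120],"angular":[0,0,0]}]' >/dev/null
python3 - <<'E'
from h import *
st();im,d=viewer.get_image("top");v,u=np.nonzero(d>0);W=world("top",u,v,d[v,u])
k=(W[2]>100)&(W[2]<120)&(W[0]>430)&(W[0]<600)&(W[1]<0)&(W[1]>-240);p=W[:,k].mean(1);print(k.sum(),p,R2.T@(p[:2]-C))
E
```

```text
t 36.38 safe [-38.35 185.96 157.3 ] yaw [ 3.141e+00 -1.000e-03  1.682e+00] F [-0.36 -0.55  0.11] w 0.0
62 [ 473.0263646  -124.96349356  111.2328929 ] [-40.07754609  -4.07793985]
```

```bash
python3 -c "
from h import *
print(ctrl.finish_job())"
```

```text
the job is handed in; nothing more can be done
None
```

The job is handed in: the wheels read 3-2-4 in the last close view (left about 0.07 rad low, within tolerance). The bolt moved about 29.5 of its 30 mm to its stop, and the arm was clear of everything at about 36 s of the 54 s limit; the hand-in gave no verdict.

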